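# Clamp a panel's edge strip home

## Robot

A 6-joint arm with a two-finger parallel gripper is mounted at the origin on the work surface. World frame = base frame: x ahead of the robot, y to its left, z up, the work surface at z = 0. Lengths are in mm, angles in rad, forces in N, time in s.
With the tool pointing down it reaches from about 275 to 875 mm from the base axis. Payload 12.5 kg.
Tool frame: the origin (TCP) lies on the centre line of the jaws, within the pads' length; the fingertips stand 8 mm ahead of it and the grasp point (between the pads) lies 11 mm behind it; z points along the fingers, y is the line along which they close (so a half turn about z gives the same grasp; the last joint's range is limited). The gripper opens to 85 mm and grips with 20 to 120 N. Pads are 22 mm wide; open, the fingers measure 114 mm over their backs; the gripper's body (76 mm by 85 mm) begins 54 mm behind the grasp point. The pads swing forward as they close: fully open they stand 13 mm farther back than shut.
Start: joints at [1.234, 0.351, 1.652, -0, 1.139, -0.085], TCP at [137, 532.65, 239.29] pointing down, gripper open.
Joint ranges: [-2.75, 2.75], [-0.79, 2.1], [0.01, 2.65], [-1.57, 4.71], [0.07, 3.14], [-2.87, 2.87]. Speed limits (rad/s): [2.22, 2.22, 2.79, 3.14, 3.14, 3.14].

## Interface

Orientations are given as a 3x3 rotation matrix whose columns are the frame's x, y, z axes.
In Python, from rig import read_state, camera, sign_off, outline_of, tip_of gives the robot as it stands.
- The arm moves only by the tool move_arm, never from a script. Its argument "series" is one flat list of numbers, 7 for each row, row after row: the shift along the tool's x, y, z in m, then the turn, a rotation vector about the tool's x, y, z in rad, then the opening, from -1 (shut) to 1 (fully open), so that 0 is half open. In form: [dx, dy, dz, ax, ay, az, grip, dx, dy, dz, ax, ay, az, grip, ...]. A call has exactly 8 rows; each row is the pose to reach, as a shift and turn from the pose commanded when the call began, along the tool's axes at that moment; what a row does not reach only later rows make up. A row lasts 1/12 s, in which the tool goes at most 41.7 mm and 7.16 degrees, less where a joint would pass 70% of its speed; a pose out of reach is approached as far as the arm can. A call with a gripper value outside its range is refused whole. The fingers move at their own pace and stop on an object; the grip force is fixed at half the most. Time passes only in rows, so rows that repeat a pose let the fingers close, or fill a call up. It gives the time, the measured TCP pose, the force, the opening and the grip force at its end, in the units of the state.
- read_state(): the state, without advancing time (a new reading comes with each control period).
- camera(name): name is "scene" or "top" or "wrist"; returns a dict with "color" (400x640x3 uint8, red, green, blue), "z_map" (400x640 float32, mm along the optical axis (not along the pixel's ray), 0 where there is no reading), "fov_y" (degrees; the focal length in pixels is half the picture's height over the tangent of half this angle, whatever the lens; pixels are square), "cx", "cy" (the principal point, pixels), "origin" and "orientation" of the camera in the world. Camera axes: x right, y down, z forward; pixel columns grow to the right and rows downward; lengths in mm; the calibration is good to about 2 mm. A picture is of the moment at which its call begins.
- sign_off(): hands the job in; it is judged then, once.
Trained networks look in the newest picture that a camera, given by its name, has taken for a name from the list of things; names that differ only in an ending like _2 or _b are one class to them, and where a whole thing is asked for, a point or a joint stands for the part that bears it (a point fixed in the world has none). Each returns a list of dicts, best first, with "confidence" (0 to 1); they miss things now and then, are a little off and sometimes report something else, mostly with a low value. They report only what shows in the picture. A call takes as long as a camera call.
- outline_of(name, camera): "mask" (400x640 bool, what is visible of it) and "extent" ([left, top, right, bottom] in pixels, round what is visible of it).
- tip_of(name, camera): "point" ([row, column] in pixels: a listed point, or the origin of a listed thing).
The state is a dict: "time": time; "joints": joint angles; "joint_vel": joint speeds; "joint_torque": joint torques, N m; "tcp_pos": TCP position; "ee_rot": TCP orientation; "force": force on the tool from outside, world axes, zero at the start; "moment": the same for the moment, N m; "width": finger opening in mm; "grasp_force": force on a finger pad.
Only numpy, scipy, OpenCV 4.12 (cv2) and the standard library are available. Lean on these libraries where they do the work, as an engineer would, in place of code of your own. Each camera call takes 0.05 s, during which the arm holds its last target. There are 200 camera calls.

## Task

The wooden edge strip on the little painted panel stands off on its dowels. Squeeze the quick clamp's yellow trigger, stroke after stroke, until the jaw has pushed the strip fully home and grips it snugly on the ratchet with the trigger let go (about 10 N, at least 5 N, and never more than 18 N or the soft edge is crushed); then press the red release tab and keep it down until the jaw has run all the way back open, and let go. Work the clamp only by its trigger and its tab, never pushing the jaw or the strip by hand, and leave the jar, the tape roll and the cup where they are.

Things in the scene. Friction and masses are not known exactly. Their poses are not given: they have to be found in the camera images.
- handle_mid (a point): centre of the clamp's fixed upright black handle, 135 mm above the table: 20 mm thick along the bar, 28 mm wide, from 98 to 162 mm up. Its x axis runs level along the clamp bar from the handle to the moving jaw; z is up. The trigger stands on the handle's +x side, the release tab on its -x side; above 98 mm there is nothing else. The clamp's board is fixed to the table
- trigger_face (a point): middle of the front (+x) face of the yellow trigger, 135 mm above the table: an upright bar 10 mm thick along the clamp bar, 26 mm wide, from 104 to 156 mm up. At rest this face is 48 mm ahead of handle_mid (58 mm ahead of the handle's back face), with a 28 mm open gap between handle and trigger. The trigger only slides straight to the handle, level
- trigger (a joint): travel of the trigger towards the handle, m: 0 at rest (spring), 0.028 against the handle. After 4 mm free play each 3 mm moves the jaw 3 mm and clicks one tooth; a full stroke is 6 to 7 teeth. Let go, it springs back and the jaw drops back to its last whole tooth. It takes 3 to 7 N with the jaw free, plus newton for newton the jaw's push: push on the strip = trigger force less about 6 N
- bar (a joint): how far the bar (8 mm wide, 80 mm up, running level under the handle) has drawn the moving jaw towards the fixed jaw, m: 0 fully open, 0.080 its stop. The ratchet has 3 mm teeth and holds it against a 2 N opening spring until the tab is pressed
- tab_top (a point): middle of the top of the red release tab, a 26 x 26 x 8 mm square plate, 62 mm behind the handle's centre, its top 114 mm above the table at rest
- tab (a joint): how far the release tab is pressed straight down, m: 0 up, 0.008 fully down (about 3 N). From 0.003 on the ratchet is free, provided the trigger is fully let go, and the jaw springs open (within 1 s); let up sooner, it catches on the next tooth. The tab bobs 2 mm with each click
- jaw: the moving jaw at the far end of the bar: black plate with a yellow head, 40 mm wide, 18 to 99 mm above the table, its origin is meaningless. Not to be pushed by the robot
- cushion: orange pad 44 x 24 mm on a spring plunger on the moving jaw, facing the strip; the spring gives 1.8 N per mm, so one tooth adds about 5 N once the strip is home. Not to be pushed by the robot; its origin is meaningless, see cushion_face
- cushion_face (a point): centre of the orange pad's face that meets the strip, 26 mm above the table
- edge: loose wooden edge strip 20 mm thick, 130 mm long, 20 mm high, sliding stiffly (about 4 N) on two dowels in line with the bar; its origin is meaningless, see strip_mid. Not to be pushed by the robot
- strip (a joint): gap between the strip and the panel, m: 0 fully home, 0.022 at most
- strip_mid (a point): centre of the strip's outer face (the face that the jaw pad meets), 26 mm above the table
- panel_edge (a point): middle of the edge of the fixed painted panel (80 x 130 x 20 mm) that the strip must meet: with the strip home, strip_mid is 20 mm further along the bar
- jar: yellow paint jar, 54 mm across, 75 mm tall, origin at its foot
- tape: paper tape roll lying flat, 84 mm across, 22 mm high, origin at its underside
- cup: white plastic cup, 68 mm across, 85 mm tall, origin at its foot

How it is judged:
By the outcome, as a careful person would: the job done as asked, in the order asked, and still so for the second after the job is handed in, with the robot touching nothing.
It also fails if it takes over 70 s, if anything falls off the work surface, if the arm or the gripper's body presses on something with over 40 N, if the wrist force passes 120 N, or if a joint passes its speed limit or range.

## Working session

There is one attempt and no reset: what is moved stays moved. The work goes in short steps, Python scripts to look and compute and a tool call to move; the robot and the scene stay as the last step left them, time stands still between calls to the robot, and variables do not carry over. Pictures are saved under pics/ and viewed, at most 10 in all, crops included, and the job is handed in when it is done.

Besides the shell and the picture viewer there is one more tool, called after "Emit:" as name(argument=value, ...), one argument or row to a line, values as JSON. move_arm: Moves the arm, as the interface text tells. Its arguments: {"type":"object","properties":{"series":{"type":"array"}},"required":["series"]}

```bash
mkdir -p pics
cat > h.py <<'E'
import numpy as np, cv2
from rig import read_state, camera, sign_off, outline_of, tip_of
def shot(name,fn=None):
    c=camera(name)
    if fn: cv2.imwrite('pics/'+fn,c['color'][:,:,::-1])
    return c
def world(c,r,col,z=None):
    """pixel -> world; at depth-map reading, or on the plane at height z"""
    f=200/np.tan(np.radians(c['fov_y'])/2)
    R=np.array(c['orientation']);o=np.array(c['origin'])
    d=R@np.array([(col-c['cx'])/f,(r-c['cy'])/f,1])
    t=(z-o[2])/d[2] if z is not None else np.median(c['z_map'][int(r)-1:int(r)+2,int(col)-1:int(col)+2])
    return o+d*t
E
python3 - <<'E'
from h import *
H={'handle_mid':135,'trigger_face':135,'tab_top':114,'cushion_face':26,'strip_mid':26,'panel_edge':26,'jar':0,'tape':0,'cup':0}
for cam in('scene','top'):
    c=shot(cam,cam+'1.png')
    for n,z in H.items():
        t=tip_of(n,cam)
        for q in t[:2]:
            r,k=q['point'];print(cam,n,round(q['confidence'],2),np.round([r,k]),world(c,r,k,z).round(0),world(c,r,k).round(0))
print(read_state()['ee_rot'],read_state()['force'])
E
```

```text
scene handle_mid 0.68 [170. 245.] [530. -84. 135.] [537. -84. 142.]
scene trigger_face 0.68 [162. 268.] [519. -41. 135.] [529. -42. 144.]
scene tab_top 0.7 [186. 213.] [ 532. -145.  114.] [ 531. -145.  114.]
scene cushion_face 0.68 [173. 345.] [481. 129.  26.] [479. 130.  24.]
scene strip_mid 0.94 [184. 327.] [502.  81.  26.] [512.  78.  36.]
scene panel_edge 0.62 [188. 315.] [504.  53.  26.] [514.  51.  36.]
scene jar 0.95 [271. 267.] [661. -83.   0.] [688. -84.  43.]
scene tape 0.71 [246. 336.] [643.  57.   0.] [643.  58.  -1.]
scene cup 0.79 [264. 292.] [660. -34.   0.] [697. -40.  58.]
top handle_mid 0.93 [240. 371.] [517. -87. 135.] [518. -83. 163.]
top trigger_face 0.41 [240. 345.] [517. -32. 135.] [516. -35. 103.]
top tab_top 0.69 [232. 396.] [ 533. -144.  114.] [ 533. -144.  115.]
top cushion_face 0.58 [252. 270.] [486. 139.  26.] [490. 130.  90.]
top strip_mid 0.5 [241. 346.] [511. -42.  26.] [514. -36. 103.]
top panel_edge 0.76 [246. 308.] [499.  50.  26.] [503.  48.  91.]
top jar 0.65 [180. 362.] [660. -86.   0.] [651. -77.  76.]
top tape 0.93 [188. 304.] [641.  58.   0.] [641.  58.   0.]
top tape 0.37 [181. 363.] [658. -88.   0.] [649. -79.  75.]
top cup 0.72 [177. 345.] [669. -42.   0.] [668. -42.   8.]
top cup 0.2 [182. 364.] [655. -91.   0.] [646. -81.  75.]
[[-9.68466638e-01  2.49143274e-01  2.79271289e-05]
 [ 2.49143273e-01  9.68466638e-01 -3.34004446e-05]
 [-3.53679887e-05 -2.53893600e-05 -9.99999999e-01]] [-0.58074282  0.18119296  0.26469086]
```

View pics/scene1.png

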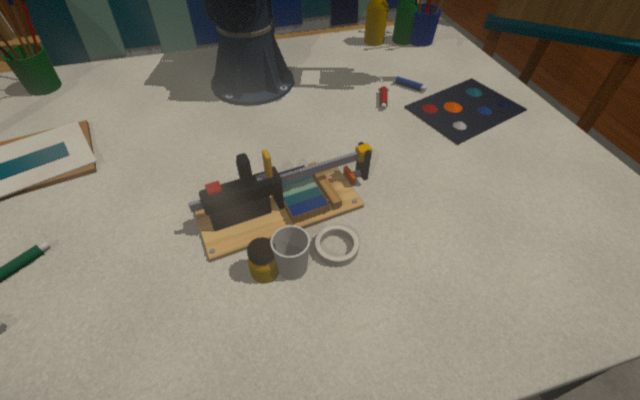

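View pics/top1.png

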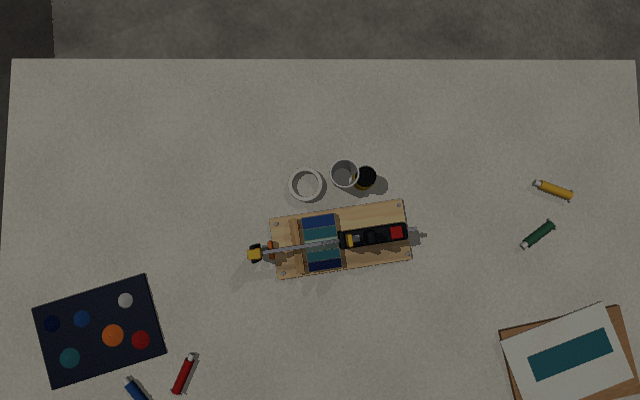

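Run:
```python
from h import *
c=shot('top')
f=200/np.tan(np.radians(c['fov_y'])/2)
v,u=np.mgrid[:400,:640]; z=c['z_map']
P=np.stack([(u-c['cx'])/f*z,(v-c['cy'])/f*z,z],-1)@np.array(c['orientation']).T+np.array(c['origin'])
col=c['color'].astype(int)
reg=(abs(P[...,0]-520)<60)&(z>0)
def fit(n,m):
    q=P[m]; 
    if len(q)<4: print(n,len(q));return
    (x,y),(w,h),a=cv2.minAreaRect(q[:,:2].astype(np.float32)); print(n,len(q),np.round([x,y,w,h,a],1),q[:,2].mean().round(1))
fit('handletop',reg&(abs(P[...,2]-162)<6)&(P[...,1]<-50)&(P[...,1]>-120))
fit('trigtop',reg&(abs(P[...,2]-156)<6)&(P[...,1]<0)&(P[...,1]>-60))
red=(col[...,0]>130)&(col[...,1]<90)&(col[...,2]<90)
fit('tab',reg&red&(abs(P[...,2]-114)<8))
fit('jawtop',reg&(abs(P[...,2]-97)<6)&(P[...,1]>90))
fit('high',(z>0)&(P[...,2]>166)&reg&(P[...,1]<0))
```

```text
handletop 123 [524.7 -83.2  27.3  19.6   9.7] 161.3
trigtop 63 [518.1 -40.5  25.1  10.    5. ] 155.7
tab 0
jawtop 230 [485.2 136.1  88.6  36.9  85.7] 97.6
high 0
```

Both views agree. In the scene view the handle is at (170,245), the trigger at (162,268), the red tab at (187,213) and the jaw at (160,363). In the top view the handle is at about (240,371) and the tab at (232,396). The bar direction is about 98.8° in the world frame. I'll push the trigger with the shut fingers, using arm motion so I can read the wrist force.

Emit:
move_arm(
  series=[-0.25,-0.216,0,0,0,0.58,-1,-0.25,-0.216,0,0,0,0.58,-1,-0.25,-0.216,0,0,0,0.58,-1,-0.25,-0.216,0,0,0,0.58,-1,-0.25,-0.216,0,0,0,0.58,-1,-0.25,-0.216,0,0,0,0.58,-1,-0.25,-0.216,0,0,0,0.58,-1,-0.25,-0.216,0,0,0,0.58,-1],
)

```text
time: 1.72
tcp_pos: [326.1, 259.3, 239.6]
ee_rot: [[-0.674, 0.739, 0.001], [0.739, 0.674, 0.0], [-0.0, 0.001, -1.0]]
force: [0.7, 0.6, -0.2]
width: -0.1
grasp_force: 0.0
```

```bash
cat >> h.py <<'E'
Hm=np.array([524.7,-83.2]);BA=np.radians(98.8);D=np.array([np.cos(BA),np.sin(BA)])
def togo(a,z,lat=0,yaw=BA):
    """tool shift (mm) and turn to TCP a mm along the bar from the handle, height z, tool x along the bar"""
    s=read_state();R=np.array(s['ee_rot']);p=np.array(s['tcp_pos'])
    t=np.array([*(Hm+a*D+lat*np.array([D[1],-D[0]])),z])
    cy=np.arctan2(R[1,0],R[0,0]);print('shift',(R.T@(t-p)).round(1),'az',round(cy-yaw,3),'tcp',p.round(1),'F',np.round(s['force'],1),'t',s['time'])
E
python3 -c "
from h import *
togo(74,239);togo(74,127)"
```

```text
shift [-325.2  -43.     0.6] az 0.585 tcp [326.1 259.3 239.6] F [ 0.7  0.6 -0.2] t 1.7167
shift [-325.2  -43.1  112.6] az 0.585 tcp [326.1 259.3 239.6] F [ 0.7  0.6 -0.2] t 1.7167
```

Emit:
move_arm(
  series=[-0.325,-0.043,0,0,0,0.585,-1,-0.325,-0.043,0,0,0,0.585,-1,-0.325,-0.043,0,0,0,0.585,-1,-0.325,-0.043,0,0,0,0.585,-1,-0.325,-0.043,0,0,0,0.585,-1,-0.325,-0.043,0,0,0,0.585,-1,-0.325,-0.043,0,0,0,0.585,-1,-0.325,-0.043,0,0,0,0.585,-1],
)

```text
time: 2.38
tcp_pos: [513.5, -10.5, 239.4]
ee_rot: [[-0.153, 0.988, 0.001], [0.988, 0.153, -0.0], [-0.0, 0.0, -1.0]]
force: [-0.8, -0.2, 0.2]
width: -0.1
grasp_force: 0.0
```

Run:
```python
from h import *
c=shot('wrist','w1.png')
for n,z in (('handle_mid',135),('trigger_face',135),('tab_top',114),('strip_mid',26),('cushion_face',26),('panel_edge',26)):
    for q in tip_of(n,'wrist')[:1]:
        r,k=q['point'];w=world(c,r,k,z);v=w[:2]-Hm
        print(n,round(q['confidence'],2),np.round([r,k]),w.round(0),'along',(v@D).round(1),'lat',(v@[D[1],-D[0]]).round(1),world(c,r,k).round(0))
togo(74,127)
```

```text
tab_top 0.57 [339. 321.] [ 533. -144.  114.] along -61.7 lat -0.8 [ 533. -145.  113.]
strip_mid 0.92 [ 70. 321.] [498.  85.  26.] along 170.7 lat -0.7 [499.  80.  90.]
cushion_face 0.79 [ 17. 320.] [490. 131.  26.] along 217.0 lat -1.8 [492. 117.  89.]
panel_edge 0.8 [101. 325.] [506.  58.  26.] along 142.1 lat 2.9 [505.  57.  89.]
shift [ -3.2   1.  112.4] az 0.002 tcp [511.9  -7.1 239.4] F [-0.  -0.7  0.2] t 2.7333
```

View pics/w1.png

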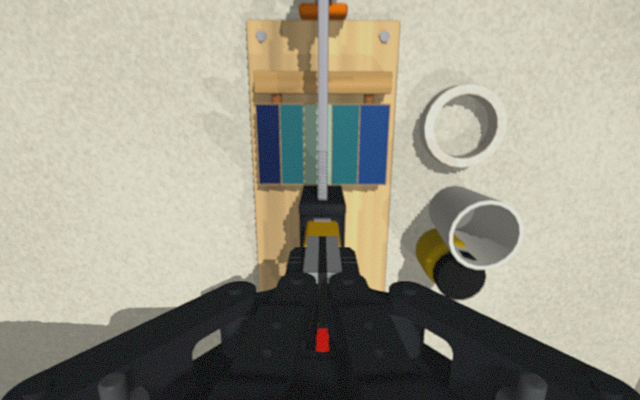

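Emit:
move_arm(
  series=[0,0.001,0.04,0,0,0,-1,0,0.001,0.08,0,0,0,-1,0,0.001,0.112,0,0,0,-1,0,0.001,0.112,0,0,0,-1,-0.006,0.001,0.112,0,0,0,-1,-0.012,0.001,0.112,0,0,0,-1,-0.017,0.001,0.112,0,0,0,-1,-0.017,0.001,0.112,0,0,0,-1],
)

```text
time: 3.4
tcp_pos: [517.3, -25.6, 129.3]
ee_rot: [[-0.153, 0.988, 0.004], [0.988, 0.153, -0.0], [-0.001, 0.004, -1.0]]
force: [0.9, 0.7, 1.0]
width: 0.4
grasp_force: 0.8
```

```bash
python3 -c "
from h import *
togo(59,127)"
```

```text
shift [ 0.9 -1.5  2.3] az -0.0 tcp [517.3 -25.6 129.3] F [0.9 0.7 1. ] t 3.4
```

Emit:
move_arm(
  series=[-0.005,0,0,0,0,0,-1,-0.01,0,0,0,0,0,-1,-0.015,0,0,0,0,0,-1,-0.02,0,0,0,0,0,-1,-0.024,0,0,0,0,0,-1,-0.026,0,0,0,0,0,-1,-0.026,0,0,0,0,0,-1,-0.026,0,0,0,0,0,-1],
)

```text
time: 4.07
tcp_pos: [520.3, -50.3, 128.0]
ee_rot: [[-0.153, 0.988, 0.001], [0.988, 0.153, 0.001], [0.0, 0.001, -1.0]]
force: [-0.6, 5.7, 5.4]
width: 0.4
grasp_force: 2.6
```

```bash
python3 -c "
from h import *
togo(59,127)
c=shot('wrist','w2.png')
for n in ('strip_mid','cushion_face','panel_edge'):
    for q in tip_of(n,'wrist')[:1]:
        w=world(c,*q['point'],26);print(n,q['confidence'],((w[:2]-Hm)@D).round(1),q['point'])
"
```

```text
shift [25.8 -0.7  1.1] az 0.0 tcp [520.3 -50.3 128. ] F [-0.6  5.7  5.4] t 4.0667
panel_edge 0.75 141.6 [34.7, 321.6]
```

View pics/w2.png

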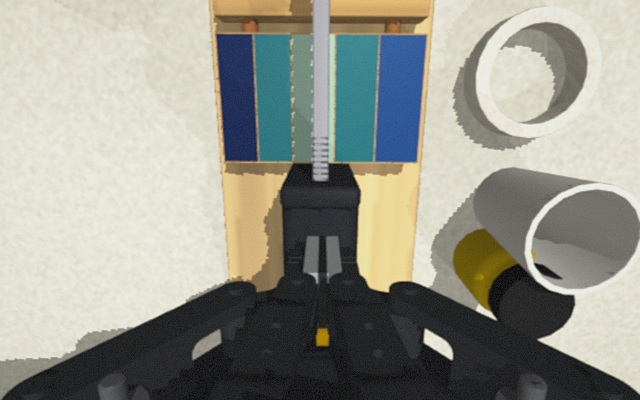

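Emit:
move_arm(
  series=[0.01,0,0,0,0,0,-1,0.031,0,0,0,0,0,-1,0.031,0,0,0,0,0,-1,0.022,0,0,0,0,0,-1,0.012,0,0,0,0,0,-1,0.002,0,0,0,0,0,-1,-0.001,0,0,0,0,0,-1,-0.001,0,0,0,0,0,-1],
)

```text
time: 4.93
tcp_pos: [520.1, -52.2, 127.4]
ee_rot: [[-0.152, 0.988, -0.001], [0.988, 0.152, 0.001], [0.002, -0.0, -1.0]]
force: [-3.4, 7.9, 4.0]
width: 0.1
grasp_force: 4.2
```

Emit:
move_arm(
  series=[0.01,0,0,0,0,0,-1,0.034,0,0,0,0,0,-1,0.034,0,0,0,0,0,-1,0.034,0,0,0,0,0,-1,0.034,0,0,0,0,0,-1,0.034,0,0,0,0,0,-1,0.034,0,0,0,0,0,-1,0.034,0,0,0,0,0,-1],
)

```text
time: 5.6
tcp_pos: [515.0, -18.2, 127.3]
ee_rot: [[-0.153, 0.988, 0.0], [0.988, 0.153, -0.0], [-0.0, 0.0, -1.0]]
force: [0.3, 1.4, -0.4]
width: -0.1
grasp_force: 0.0
```

```bash
cat >> h.py <<'E'
def look(fn=None):
    for cam in('scene','top','wrist'):
        c=shot(cam,fn and cam+fn)
        o=[]
        for n in ('strip_mid','cushion_face','panel_edge'):
            for q in tip_of(n,cam)[:1]:
                w=world(c,*q['point'],26);o+=[n,round(q['confidence'],2),((w[:2]-Hm)@D).round(1)]
        if cam!='wrist':
            f=200/np.tan(np.radians(c['fov_y'])/2);v,u=np.mgrid[:400,:640];z=c['z_map']
            P=np.stack([(u-c['cx'])/f*z,(v-c['cy'])/f*z,z],-1)@np.array(c['orientation']).T+np.array(c['origin'])
            a=(P[...,:2]-Hm)@D;l=(P[...,:2]-Hm)@[D[1],-D[0]]
            m=(z>0)&(abs(l)<16)&(a>120)&(a<260)&(P[...,2]>92)&(P[...,2]<105)&((c['color'][...,0].astype(int)-c['color'][...,2])>60)
            o+=['jawhead',m.sum(),a[m].mean().round(1),np.percentile(a[m],[5,95]).round(1)] if m.any() else []
        print(cam,o)
E
python3 -c "
from h import *
look();togo(59,127)"
```

```text
scene ['strip_mid', 0.65, np.float64(164.6), 'cushion_face', 0.45, np.float64(191.1), 'panel_edge', 0.96, np.float64(133.3), 'jawhead', np.int64(119), np.float64(212.3), array([200. , 226.1])]
top ['strip_mid', 0.85, np.float64(171.1), 'cushion_face', 0.53, np.float64(190.4), 'panel_edge', 0.8, np.float64(141.0), 'jawhead', np.int64(130), np.float64(215.3), array([203. , 228.1])]
wrist ['strip_mid', 0.91, np.float64(171.0), 'cushion_face', 0.98, np.float64(182.6), 'panel_edge', 0.6, np.float64(141.9)]
shift [-7.2 -0.4  0.3] az 0.001 tcp [515.  -17.7 127.3] F [-0.4  0.5  0.1] t 6.2
```

Emit:
move_arm(
  series=[-0.006,0,0,0,0,0,-1,-0.01,0,0,0,0,0,-1,-0.015,0,0,0,0,0,-1,-0.02,0,0,0,0,0,-1,-0.024,0,0,0,0,0,-1,-0.028,0,0,0,0,0,-1,-0.031,0,0,0,0,0,-1,-0.031,0,0,0,0,0,-1],
)

```text
time: 6.87
tcp_pos: [519.5, -48.0, 127.3]
ee_rot: [[-0.153, 0.988, -0.001], [0.988, 0.153, 0.002], [0.002, -0.0, -1.0]]
force: [-1.7, 9.2, 3.6]
width: -0.2
grasp_force: 4.8
```

Emit:
move_arm(
  series=[0.01,0,0,0,0,0,-1,0.031,0,0,0,0,0,-1,0.031,0,0,0,0,0,-1,0.031,0,0,0,0,0,-1,0.031,0,0,0,0,0,-1,0.031,0,0,0,0,0,-1,0.031,0,0,0,0,0,-1,0.031,0,0,0,0,0,-1],
)

```text
time: 7.53
tcp_pos: [515.0, -18.2, 127.3]
ee_rot: [[-0.153, 0.988, 0.0], [0.988, 0.153, -0.0], [-0.0, 0.0, -1.0]]
force: [-0.6, 0.1, -0.4]
width: -0.1
grasp_force: 0.0
```

```bash
python3 -c "
from h import *
look('3.png');togo(59,127)
c=cv2.imread('pics/wrist3.png');cv2.imwrite('pics/w3c.png',cv2.resize(c[0:180,220:420],None,fx=3,fy=3))"
```

```text
scene ['strip_mid', 0.68, np.float64(160.3), 'panel_edge', 0.57, np.float64(138.8), 'jawhead', np.int64(124), np.float64(197.7), array([185.5, 211.4])]
top ['strip_mid', 0.71, np.float64(167.3), 'cushion_face', 0.4, np.float64(175.0), 'panel_edge', 0.6, np.float64(139.5), 'jawhead', np.int64(130), np.float64(200.7), array([188.2, 213.6])]
wrist ['strip_mid', 0.86, np.float64(166.6), 'cushion_face', 0.9, np.float64(167.8), 'panel_edge', 0.95, np.float64(142.6)]
shift [-7.2 -0.4  0.3] az 0.0 tcp [514.9 -17.7 127.3] F [-0.8 -0.1 -0.1] t 8.1333
```

View pics/w3c.png

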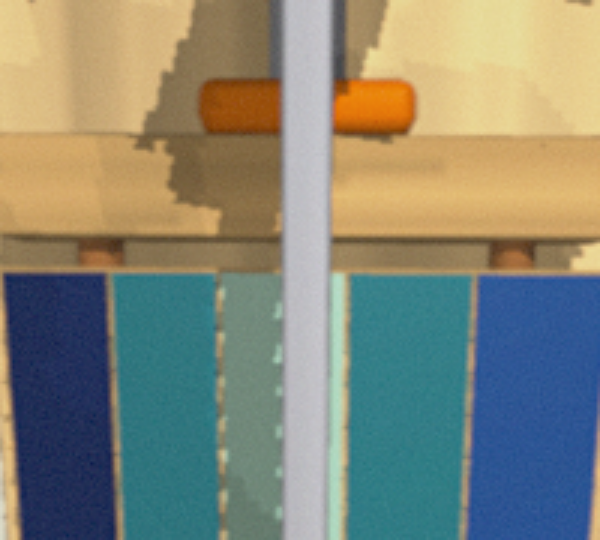

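Emit:
move_arm(
  series=[-0.006,0,0,0,0,0,-1,-0.01,0,0,0,0,0,-1,-0.014,0,0,0,0,0,-1,-0.017,0,0,0,0,0,-1,-0.019,0,0,0,0,0,-1,-0.02,0,0,0,0,0,-1,-0.02,0,0,0,0,0,-1,-0.02,0,0,0,0,0,-1],
)

```text
time: 8.8
tcp_pos: [517.9, -36.8, 127.4]
ee_rot: [[-0.153, 0.988, -0.001], [0.988, 0.153, 0.002], [0.002, -0.0, -1.0]]
force: [-1.6, 10.3, 2.2]
width: 0.0
grasp_force: 5.3
```

```bash
python3 -c "
from h import *
look('4.png');togo(59,127)"
```

```text
scene ['strip_mid', 0.86, np.float64(157.0), 'cushion_face', 0.4, np.float64(168.2), 'panel_edge', 0.92, np.float64(135.2), 'jawhead', np.int64(126), np.float64(193.3), array([181. , 207.2])]
top ['strip_mid', 0.66, np.float64(161.9), 'cushion_face', 0.57, np.float64(174.9), 'panel_edge', 0.68, np.float64(139.5), 'jawhead', np.int64(132), np.float64(195.9), array([183.4, 208.9])]
wrist ['strip_mid', 0.63, np.float64(165.3), 'cushion_face', 0.64, np.float64(165.4), 'panel_edge', 0.71, np.float64(141.9)]
shift [12.1 -0.3  0.4] az -0.0 tcp [517.8 -36.8 127.4] F [-1.  10.7  2.3] t 9.4
```

Emit:
move_arm(
  series=[-0.001,0,0,0,0,0,-1,-0.002,0,0,0,0,0,-1,-0.003,0,0,0,0,0,-1,-0.003,0,0,0,0,0,-1,-0.003,0,0,0,0,0,-1,-0.003,0,0,0,0,0,-1,-0.003,0,0,0,0,0,-1,-0.003,0,0,0,0,0,-1],
)

```text
time: 10.07
tcp_pos: [518.2, -39.7, 127.3]
ee_rot: [[-0.153, 0.988, -0.001], [0.988, 0.153, 0.002], [0.002, -0.0, -1.0]]
force: [-2.1, 11.3, 2.3]
width: 0.1
grasp_force: 5.4
```

```bash
python3 -c "
from h import *
look('5.png');togo(59,127)"
```

```text
scene ['cushion_face', 0.63, np.float64(160.0), 'panel_edge', 0.96, np.float64(141.1), 'jawhead', np.int64(125), np.float64(190.3), array([177.8, 204.3])]
top ['strip_mid', 0.9, np.float64(165.1), 'cushion_face', 0.4, np.float64(177.0), 'panel_edge', 0.6, np.float64(137.1), 'jawhead', np.int64(132), np.float64(193.3), array([180.7, 206.2])]
wrist ['strip_mid', 0.87, np.float64(162.0), 'cushion_face', 0.77, np.float64(159.9), 'panel_edge', 0.67, np.float64(141.8)]
shift [15.  -0.3  0.4] az -0.0 tcp [518.3 -39.7 127.4] F [-1.3 10.4  4. ] t 10.6667
```

Emit:
move_arm(
  series=[-0.001,0,0,0,0,0,-1,-0.002,0,0,0,0,0,-1,-0.002,0,0,0,0,0,-1,-0.002,0,0,0,0,0,-1,-0.002,0,0,0,0,0,-1,-0.002,0,0,0,0,0,-1,-0.002,0,0,0,0,0,-1,-0.002,0,0,0,0,0,-1],
)

```text
time: 11.33
tcp_pos: [518.5, -41.3, 127.4]
ee_rot: [[-0.153, 0.988, -0.001], [0.988, 0.153, 0.002], [0.003, -0.0, -1.0]]
force: [-0.6, 13.8, 4.8]
width: -0.0
grasp_force: 7.1
```

```bash
python3 -c "
from h import *
look('6.png');togo(59,127)
c=cv2.imread('pics/wrist6.png');cv2.imwrite('pics/w6c.png',cv2.resize(c[0:180,220:420],None,fx=3,fy=3))"
```

```text
scene ['strip_mid', 0.7, np.float64(151.5), 'cushion_face', 0.4, np.float64(165.2), 'panel_edge', 0.55, np.float64(141.6), 'jawhead', np.int64(123), np.float64(189.5), array([177.1, 203.4])]
top ['strip_mid', 0.67, np.float64(164.1), 'cushion_face', 0.43, np.float64(169.0), 'panel_edge', 0.72, np.float64(138.4), 'jawhead', np.int64(136), np.float64(192.4), array([179.5, 205.2])]
wrist ['strip_mid', 0.81, np.float64(162.0), 'cushion_face', 0.95, np.float64(162.1), 'panel_edge', 0.55, np.float64(141.2)]
shift [16.6 -0.3  0.4] az -0.0 tcp [518.5 -41.3 127.4] F [-1.5 14.2  3.5] t 11.9333
```

View pics/w6c.png

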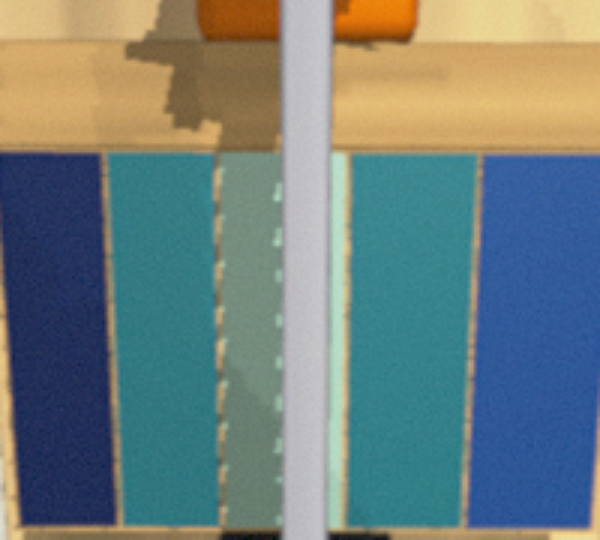

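The strip is home: no gap at crop row 150, and the push is about 8 N. The next tooth should click about 0.6 mm further on.

Emit:
move_arm(
  series=[-0.0005,0,0,0,0,0,-1,-0.001,0,0,0,0,0,-1,-0.0012,0,0,0,0,0,-1,-0.0014,0,0,0,0,0,-1,-0.0014,0,0,0,0,0,-1,-0.0014,0,0,0,0,0,-1,-0.0014,0,0,0,0,0,-1,-0.0014,0,0,0,0,0,-1],
)

```text
time: 12.6
tcp_pos: [518.7, -42.7, 127.3]
ee_rot: [[-0.153, 0.988, -0.001], [0.988, 0.153, 0.002], [0.003, -0.0, -1.0]]
force: [-1.9, 13.9, 3.9]
width: -0.2
grasp_force: 6.8
```

```bash
python3 -c "
from h import *
look('7.png');togo(59,127)"
```

```text
scene ['strip_mid', 0.74, np.float64(160.0), 'cushion_face', 0.51, np.float64(163.7), 'panel_edge', 0.65, np.float64(143.0), 'jawhead', np.int64(126), np.float64(187.4), array([175.5, 201.3])]
top ['cushion_face', 0.57, np.float64(169.1), 'panel_edge', 0.79, np.float64(140.1), 'jawhead', np.int64(136), np.float64(191.2), array([178.5, 203.9])]
wrist ['strip_mid', 0.87, np.float64(161.8), 'cushion_face', 0.62, np.float64(162.3), 'panel_edge', 0.86, np.float64(141.6)]
shift [18.  -0.3  0.4] az -0.0 tcp [518.7 -42.7 127.4] F [-1.2 13.7  3.5] t 13.2
```

Emit:
move_arm(
  series=[0.004,0,0,0,0,0,-1,0.01,0,0,0,0,0,-1,0.016,0,0,0,0,0,-1,0.022,0,0,0,0,0,-1,0.026,0,0,0,0,0,-1,0.026,0,0,0,0,0,-1,0.026,0,0,0,0,0,-1,0.026,0,0,0,0,0,-1],
)

```text
time: 13.87
tcp_pos: [515.1, -18.3, 127.3]
ee_rot: [[-0.153, 0.988, 0.0], [0.988, 0.153, -0.0], [-0.0, 0.0, -1.0]]
force: [0.6, 0.3, -0.2]
width: 0.2
grasp_force: 0.0
```

```bash
python3 -c "
from h import *
look('8.png');togo(59,127)
for k in '38':
    c=cv2.imread('pics/wrist%s.png'%k)[0:130,220:420]; cv2.imwrite('pics/c%s.png'%k,cv2.resize(c,None,fx=3,fy=3))
a=cv2.imread('pics/c3.png');b=cv2.imread('pics/c8.png');cv2.imwrite('pics/cmp.png',np.hstack([a,b])[:,::1][:, :1200]);cv2.imwrite('pics/cmp.png',cv2.resize(cv2.imread('pics/cmp.png'),(800,260)))"
```

```text
scene ['strip_mid', 0.56, np.float64(162.5), 'cushion_face', 0.42, np.float64(160.3), 'panel_edge', 0.59, np.float64(139.7), 'jawhead', np.int64(123), np.float64(189.0), array([177. , 202.8])]
top ['strip_mid', 0.58, np.float64(159.6), 'cushion_face', 0.39, np.float64(166.5), 'panel_edge', 0.88, np.float64(139.6), 'jawhead', np.int64(135), np.float64(192.4), array([179.6, 205.1])]
wrist ['cushion_face', 0.76, np.float64(161.6), 'panel_edge', 0.94, np.float64(141.4)]
shift [-6.8 -0.4  0.3] az 0.0 tcp [515.  -18.2 127.3] F [-0.8 -0.6 -1.2] t 14.4667
```

View pics/cmp.png

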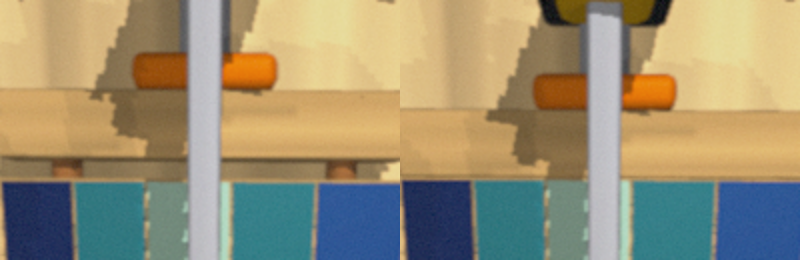

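The strip is home, with the pad against it and no gap (right half of the comparison). I compared forces at equal tooth phase: the hold comes out at only about 5–6 N. One more tooth should bring it to about 10–11 N, so I'm going there in small steps.

Emit:
move_arm(
  series=[-0.005,0,0,0,0,0,-1,-0.009,0,0,0,0,0,-1,-0.012,0,0,0,0,0,-1,-0.014,0,0,0,0,0,-1,-0.0155,0,0,0,0,0,-1,-0.0165,0,0,0,0,0,-1,-0.0165,0,0,0,0,0,-1,-0.0165,0,0,0,0,0,-1],
)

```text
time: 15.13
tcp_pos: [517.3, -33.4, 127.4]
ee_rot: [[-0.153, 0.988, -0.001], [0.988, 0.153, 0.002], [0.002, -0.0, -1.0]]
force: [-1.8, 12.2, 3.7]
width: 0.2
grasp_force: 6.1
```

```bash
python3 -c "
from h import *
look();togo(48.2,127)"
```

```text
scene ['cushion_face', 0.55, np.float64(162.1), 'panel_edge', 0.82, np.float64(132.7), 'jawhead', np.int64(123), np.float64(187.8), array([175.9, 201.6])]
top ['strip_mid', 0.64, np.float64(158.3), 'cushion_face', 0.4, np.float64(170.8), 'panel_edge', 0.91, np.float64(139.8), 'jawhead', np.int64(140), np.float64(191.3), array([178.4, 204.5])]
wrist ['strip_mid', 0.73, np.float64(160.6), 'cushion_face', 0.61, np.float64(160.9)]
shift [-2.2 -0.3  0.3] az 0.0 tcp [517.3 -33.4 127.3] F [-1.4 13.1  2.2] t 15.7333
```

Emit:
move_arm(
  series=[-0.0005,0,0,0,0,0,-1,-0.001,0,0,0,0,0,-1,-0.0015,0,0,0,0,0,-1,-0.0015,0,0,0,0,0,-1,-0.0015,0,0,0,0,0,-1,-0.0015,0,0,0,0,0,-1,-0.0015,0,0,0,0,0,-1,-0.0015,0,0,0,0,0,-1],
)

```text
time: 16.4
tcp_pos: [517.5, -34.5, 127.4]
ee_rot: [[-0.153, 0.988, -0.001], [0.988, 0.153, 0.003], [0.003, -0.0, -1.0]]
force: [-1.3, 15.9, 4.4]
width: 0.2
grasp_force: 7.6
```

Emit:
move_arm(
  series=[-0.0004,0,0,0,0,0,-1,-0.0004,0,0,0,0,0,-1,-0.0004,0,0,0,0,0,-1,-0.0004,0,0,0,0,0,-1,-0.0004,0,0,0,0,0,-1,-0.0004,0,0,0,0,0,-1,-0.0004,0,0,0,0,0,-1,-0.0004,0,0,0,0,0,-1],
)

```text
time: 17.07
tcp_pos: [517.5, -34.8, 127.4]
ee_rot: [[-0.153, 0.988, -0.001], [0.988, 0.153, 0.003], [0.003, -0.0, -1.0]]
force: [-1.7, 15.3, 4.4]
width: -0.3
grasp_force: 8.0
```

Emit:
move_arm(
  series=[-0.0004,0,0,0,0,0,-1,-0.0004,0,0,0,0,0,-1,-0.0004,0,0,0,0,0,-1,-0.0004,0,0,0,0,0,-1,-0.0004,0,0,0,0,0,-1,-0.0004,0,0,0,0,0,-1,-0.0004,0,0,0,0,0,-1,-0.0004,0,0,0,0,0,-1],
)

```text
time: 17.73
tcp_pos: [517.6, -35.0, 127.4]
ee_rot: [[-0.153, 0.988, -0.001], [0.988, 0.153, 0.003], [0.003, -0.0, -1.0]]
force: [-1.2, 16.5, 4.7]
width: 0.1
grasp_force: 8.5
```

```bash
python3 -c "
from h import *
look();togo(48.2,127)"
```

```text
scene ['strip_mid', 0.92, np.float64(158.7), 'cushion_face', 0.66, np.float64(163.4), 'panel_edge', 0.74, np.float64(138.4), 'jawhead', np.int64(124), np.float64(187.0), array([174.5, 200.9])]
top ['strip_mid', 0.95, np.float64(161.4), 'cushion_face', 0.57, np.float64(174.0), 'panel_edge', 0.75, np.float64(142.6), 'jawhead', np.int64(135), np.float64(190.5), array([177.6, 203.2])]
wrist ['strip_mid', 0.7, np.float64(163.5), 'cushion_face', 0.69, np.float64(162.8), 'panel_edge', 0.91, np.float64(141.5)]
shift [-0.5 -0.3  0.3] az -0.0 tcp [517.6 -35.1 127.4] F [-2.4 16.3  4.1] t 18.3333
```

Emit:
move_arm(
  series=[-0.0004,0,0,0,0,0,-1,-0.0004,0,0,0,0,0,-1,-0.0004,0,0,0,0,0,-1,-0.0004,0,0,0,0,0,-1,-0.0004,0,0,0,0,0,-1,-0.0004,0,0,0,0,0,-1,-0.0004,0,0,0,0,0,-1,-0.0004,0,0,0,0,0,-1],
)

```text
time: 19.0
tcp_pos: [517.6, -35.4, 127.4]
ee_rot: [[-0.153, 0.988, -0.001], [0.988, 0.153, 0.003], [0.003, -0.0, -1.0]]
force: [-2.2, 17.2, 4.5]
width: 0.3
grasp_force: 8.8
```

Emit:
move_arm(
  series=[-0.0004,0,0,0,0,0,-1,-0.0004,0,0,0,0,0,-1,-0.0004,0,0,0,0,0,-1,-0.0004,0,0,0,0,0,-1,-0.0004,0,0,0,0,0,-1,-0.0004,0,0,0,0,0,-1,-0.0004,0,0,0,0,0,-1,-0.0004,0,0,0,0,0,-1],
)

```text
time: 19.67
tcp_pos: [517.7, -35.7, 127.4]
ee_rot: [[-0.153, 0.988, -0.001], [0.988, 0.153, 0.003], [0.003, -0.0, -1.0]]
force: [-0.8, 17.2, 4.5]
width: -0.4
grasp_force: 9.1
```

Emit:
move_arm(
  series=[-0.0004,0,0,0,0,0,-1,-0.0004,0,0,0,0,0,-1,-0.0004,0,0,0,0,0,-1,-0.0004,0,0,0,0,0,-1,-0.0004,0,0,0,0,0,-1,-0.0004,0,0,0,0,0,-1,-0.0004,0,0,0,0,0,-1,-0.0004,0,0,0,0,0,-1],
)

```text
time: 20.33
tcp_pos: [517.7, -36.1, 127.4]
ee_rot: [[-0.153, 0.988, -0.001], [0.988, 0.153, 0.003], [0.003, -0.0, -1.0]]
force: [-1.9, 17.5, 4.9]
width: 0.2
grasp_force: 9.2
```

```bash
python3 -c "
from h import *
look();togo(48.2,127)"
```

```text
scene ['strip_mid', 0.85, np.float64(152.9), 'cushion_face', 0.41, np.float64(168.7), 'panel_edge', 0.74, np.float64(138.9), 'jawhead', np.int64(128), np.float64(186.6), array([174.1, 200.6])]
top ['strip_mid', 0.78, np.float64(155.4), 'cushion_face', 0.6, np.float64(168.0), 'panel_edge', 0.67, np.float64(143.2), 'jawhead', np.int64(135), np.float64(189.6), array([176.8, 202.5])]
wrist ['strip_mid', 0.77, np.float64(161.4), 'cushion_face', 0.93, np.float64(161.1), 'panel_edge', 0.94, np.float64(141.7)]
shift [ 0.5 -0.3  0.4] az -0.0 tcp [517.7 -36.1 127.4] F [-2.  18.   4.8] t 20.9333
```

Emit:
move_arm(
  series=[-0.0004,0,0,0,0,0,-1,-0.0004,0,0,0,0,0,-1,-0.0004,0,0,0,0,0,-1,-0.0004,0,0,0,0,0,-1,-0.0004,0,0,0,0,0,-1,-0.0004,0,0,0,0,0,-1,-0.0004,0,0,0,0,0,-1,-0.0004,0,0,0,0,0,-1],
)

```text
time: 21.6
tcp_pos: [517.8, -36.3, 127.4]
ee_rot: [[-0.153, 0.988, -0.001], [0.988, 0.153, 0.003], [0.004, -0.0, -1.0]]
force: [-2.4, 19.6, 4.7]
width: 0.1
grasp_force: 9.7
```

Emit:
move_arm(
  series=[-0.0004,0,0,0,0,0,-1,-0.0004,0,0,0,0,0,-1,-0.0004,0,0,0,0,0,-1,-0.0004,0,0,0,0,0,-1,-0.0004,0,0,0,0,0,-1,-0.0004,0,0,0,0,0,-1,-0.0004,0,0,0,0,0,-1,-0.0004,0,0,0,0,0,-1],
)

```text
time: 22.27
tcp_pos: [517.8, -37.0, 127.4]
ee_rot: [[-0.153, 0.988, -0.001], [0.988, 0.153, 0.003], [0.003, -0.0, -1.0]]
force: [-1.3, 17.1, 4.2]
width: -0.0
grasp_force: 8.7
```

The tooth clicked: the force fell from 19.6 to 17.1 N. Now I'm letting the trigger go.

Emit:
move_arm(
  series=[0.004,0,0,0,0,0,-1,0.01,0,0,0,0,0,-1,0.016,0,0,0,0,0,-1,0.022,0,0,0,0,0,-1,0.026,0,0,0,0,0,-1,0.026,0,0,0,0,0,-1,0.026,0,0,0,0,0,-1,0.026,0,0,0,0,0,-1],
)

```text
time: 22.93
tcp_pos: [514.3, -13.1, 127.3]
ee_rot: [[-0.153, 0.988, 0.0], [0.988, 0.153, -0.0], [-0.0, 0.0, -1.0]]
force: [-0.3, 0.3, 0.5]
width: -0.2
grasp_force: 0.0
```

```bash
python3 -c "
from h import *
look('9.png');togo(74,240);togo(-70,240)"
```

```text
scene ['strip_mid', 0.72, np.float64(158.9), 'cushion_face', 0.59, np.float64(161.7), 'panel_edge', 0.66, np.float64(137.7), 'jawhead', np.int64(125), np.float64(186.9), array([174.6, 200.8])]
top ['strip_mid', 0.44, np.float64(160.3), 'cushion_face', 0.55, np.float64(173.4), 'panel_edge', 0.97, np.float64(143.1), 'jawhead', np.int64(135), np.float64(189.9), array([177. , 202.8])]
wrist ['strip_mid', 0.94, np.float64(161.5), 'cushion_face', 0.55, np.float64(162.2), 'panel_edge', 0.78, np.float64(142.1)]
shift [   3.    -0.4 -112.7] az 0.0 tcp [514.2 -13.  127.3] F [-0.  -0.3 -0.1] t 23.5333
shift [-141.    -0.4 -112.7] az 0.0 tcp [514.2 -13.  127.3] F [-0.  -0.3 -0.1] t 23.5333
```

Emit:
move_arm(
  series=[0.003,0,-0.04,0,0,0,-1,0,0,-0.08,0,0,0,-1,-0.035,0,-0.085,0,0,0,-1,-0.072,0,-0.085,0,0,0,-1,-0.108,0,-0.085,0,0,0,-1,-0.137,0,-0.08,0,0,0,-1,-0.137,0,-0.05,0,0,0,-1,-0.137,0,-0.03,0,0,0,-1],
)

```text
time: 24.2
tcp_pos: [535.1, -150.0, 156.1]
ee_rot: [[-0.151, 0.989, 0.0], [0.989, 0.151, -0.0], [-0.0, 0.0, -1.0]]
force: [-0.7, 0.2, -0.8]
width: -0.2
grasp_force: 0.0
```

```bash
python3 -c "
from h import *
c=shot('scene','s9.png');togo(-65,122);togo(-65,115)
cv2.imwrite('pics/s9c.png',cv2.resize(c['color'][80:260,150:400,::-1],None,fx=3,fy=3))"
```

```text
shift [ 0.8  1.8 30.3] az -0.001 tcp [ 533.1 -148.5  152.3] F [-2.4  0.2 -4.2] t 24.25
shift [ 0.7  1.8 37.3] az -0.001 tcp [ 533.1 -148.5  152.3] F [-2.4  0.2 -4.2] t 24.25
```

View pics/s9c.png

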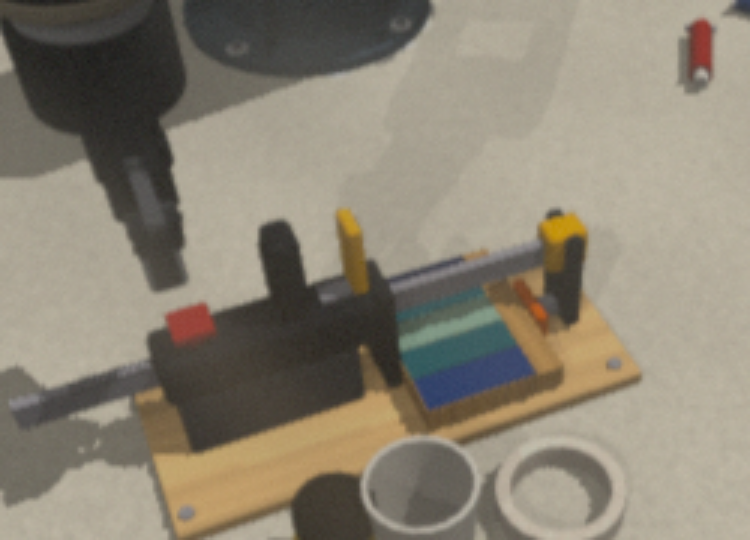

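Emit:
move_arm(
  series=[0,0.001,0.015,0,0,0,-1,0,0.001,0.028,0,0,0,-1,0,0.001,0.033,0,0,0,-1,0,0.001,0.037,0,0,0,-1,0,0.001,0.04,0,0,0,-1,0,0.001,0.042,0,0,0,-1,0,0.001,0.042,0,0,0,-1,0,0.001,0.042,0,0,0,-1],
)

```text
time: 24.92
tcp_pos: [536.4, -148.2, 115.8]
ee_rot: [[-0.153, 0.988, 0.001], [0.988, 0.153, -0.0], [-0.0, 0.001, -1.0]]
force: [0.3, 1.6, 2.9]
width: -0.2
grasp_force: 1.2
```

```bash
python3 -c "
from h import *
look('10.png');togo(-65,114)"
```

```text
scene ['strip_mid', 0.78, np.float64(159.2), 'cushion_face', 0.7, np.float64(217.5), 'panel_edge', 0.73, np.float64(135.2), 'jawhead', np.int64(122), np.float64(237.5), array([225.3, 251.3])]
top ['strip_mid', 0.79, np.float64(159.2), 'cushion_face', 0.6, np.float64(230.9), 'panel_edge', 0.67, np.float64(141.2), 'jawhead', np.int64(77), np.float64(251.1), array([243.7, 258.2])]
wrist ['strip_mid', 0.21, np.float64(-1.9)]
shift [ 1.  -1.5  1.3] az 0.0 tcp [ 536.3 -148.2  115.3] F [0.4 1.9 2.6] t 25.5167
```

Emit:
move_arm(
  series=[0,0,0,0,0,0,-1,0,0,0,0,0,0,-1,0,0,0,0,0,0,-1,0,0,0,0,0,0,-1,0,0,0,0,0,0,-1,0,0,0,0,0,0,-1,0,0,0,0,0,0,-1,0,0,0,0,0,0,-1],
)

```text
time: 26.18
tcp_pos: [536.3, -148.2, 115.3]
ee_rot: [[-0.153, 0.988, 0.0], [0.988, 0.153, -0.0], [-0.0, 0.0, -1.0]]
force: [0.3, 1.7, 2.8]
width: 0.2
grasp_force: 1.3
```

Emit:
move_arm(
  series=[0,0,0,0,0,0,-1,0,0,0,0,0,0,-1,0,0,0,0,0,0,-1,0,0,0,0,0,0,-1,0,0,0,0,0,0,-1,0,0,0,0,0,0,-1,0,0,0,0,0,0,-1,0,0,0,0,0,0,-1],
)

```text
time: 26.85
tcp_pos: [536.2, -148.2, 115.3]
ee_rot: [[-0.153, 0.988, 0.0], [0.988, 0.153, -0.0], [-0.0, 0.0, -1.0]]
force: [1.3, 1.4, 2.8]
width: 0.0
grasp_force: 1.3
```

```bash
python3 -c "
from h import *
look()
# opened fully? compare with first top picture (yellow head pixels)
a=cv2.imread('pics/top1.png');c=shot('top','top11.png');b=cv2.imread('pics/top11.png')
for i in(a,b):
    r=i[230:280,225:300].astype(int);m=(r[...,2]-r[...,0]>60)&(r[...,1]>r[...,2]*.6);print(np.argwhere(m).mean(0)+[230,225],m.sum())"
```

```text
scene ['strip_mid', 0.78, np.float64(158.3), 'panel_edge', 0.71, np.float64(140.1), 'jawhead', np.int64(87), np.float64(249.5), array([241.3, 259.3])]
top ['strip_mid', 0.64, np.float64(160.8), 'cushion_face', 0.54, np.float64(233.5), 'panel_edge', 0.9, np.float64(141.2), 'jawhead', np.int64(80), np.float64(250.9), array([243.2, 258.9])]
wrist []
[253.54887218 254.01503759] 133
[252.01369863 255.4109589 ] 146
```

```bash
python3 -c "
from h import *
a=cv2.imread('pics/top1.png');b=cv2.imread('pics/top11.png')
t=a[244:264,246:264]
r=cv2.matchTemplate(b[232:276,230:290],t,cv2.TM_CCOEFF_NORMED);_,v,_,l=cv2.minMaxLoc(r);print(v,l,'expect (16,12)')
s=cv2.imread('pics/scene1.png');c=shot('scene','s11.png');d=cv2.imread('pics/s11.png')
r=cv2.matchTemplate(d[125:195,335:395],s[140:182,354:374],cv2.TM_CCOEFF_NORMED);_,v,_,l=cv2.minMaxLoc(r);print(v,l,'expect (19,15)')
f=lambda i:cv2.resize(i,None,fx=6,fy=6)
cv2.imwrite('pics/j.png',np.hstack([f(a[230:280,230:295]),f(b[230:280,230:295])]))
togo(-65,114)"
```

```text
0.9259569048881531 (14, 12) expect (16,12)
0.986116886138916 (21, 14) expect (19,15)
shift [ 1.  -1.5  1.3] az 0.0 tcp [ 536.2 -148.2  115.3] F [1.4 1.2 2.1] t 27.55
```

View pics/j.png

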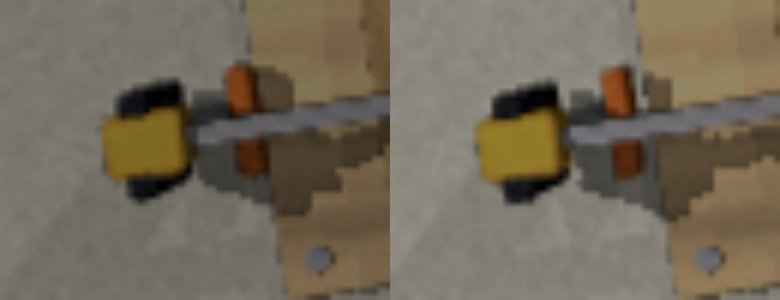

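The jaw now stands about 2 px further out than at the start (head left edge at x≈477−390=87 against 103 in the 6× crop), so it is fully open and has come to rest. I'm letting the tab up now.

Emit:
move_arm(
  series=[0,0,-0.005,0,0,0,-1,0,0,-0.015,0,0,0,-1,0,0,-0.04,0,0,0,-1,0,0,-0.08,0,0,0,-1,0,0,-0.12,0,0,0,-1,0,0,-0.12,0,0,0,-1,0,0,-0.12,0,0,0,-1,0,0,-0.12,0,0,0,-1],
)

```text
time: 28.22
tcp_pos: [535.8, -148.2, 235.2]
ee_rot: [[-0.153, 0.988, -0.001], [0.988, 0.153, 0.0], [0.0, -0.0, -1.0]]
force: [0.9, -0.1, -0.2]
width: 0.0
grasp_force: 0.0
```

```bash
python3 -c "
from h import *
look();togo(-65,235)
for n in('jar','tape','cup'):
    c=shot('top')
    print(n,[world(c,*q['point'],0).round(0) for q in tip_of(n,'top')[:1]])
print(sign_off())"
```

```text
scene ['strip_mid', 0.82, np.float64(154.8), 'cushion_face', 0.68, np.float64(223.4), 'panel_edge', 0.95, np.float64(134.3), 'jawhead', np.int64(82), np.float64(249.3), array([241.4, 258.6])]
top ['cushion_face', 0.51, np.float64(224.1), 'panel_edge', 0.6, np.float64(143.3), 'jawhead', np.int64(81), np.float64(250.9), array([243.5, 259.2])]
wrist []
shift [ 1.  -1.4  0.2] az 0.0 tcp [ 536.2 -148.2  235.2] F [0.5 0.5 0.2] t 28.8167
jar [array([654., -92.,   0.])]
tape [array([650.,  60.,   0.])]
cup [array([503.,  59.,   0.])]
the job is handed in; nothing more can be done
None
```

The job is handed in at about 29 s: strip fully home and held on the ratchet at an estimated 10–13 N, then released with the jaw fully open and the tab let go; the arm never went near the jar, tape or cup, though the last check misread the cup's position.

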